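# Tidy up the tipped carry basket

### The arm

A 6-joint arm with a two-finger parallel gripper is mounted at the origin on the work surface. World frame = base frame: x ahead of the robot, y to its left, z up, the work surface at z = 0. Lengths are in mm, angles in rad, forces in N, time in s.
With the tool pointing down it reaches from about 300 to 775 mm from the base axis. Payload 14.6 kg.
Tool frame: the origin (TCP) lies between the finger pads; the fingertips stand 8 mm ahead of it and the grasp point (between the pads) lies 11 mm behind it; z points along the fingers, y is the direction in which the jaws open and shut (so a half turn about z gives the same grasp; the last joint's range is limited). The gripper opens to 94 mm and grips with 3 to 60 N. Pads are 16 mm wide; open, the fingers measure 119 mm over their backs; the gripper's body (75 mm by 177 mm) begins 78 mm behind the grasp point.
Start: joints at [1.199, 0.3, 1.521, -0, 1.321, -0.067], TCP at [165.054, 524.639, 213.446] pointing down, gripper open.
Joint ranges: [-3.03, 3.03], [-0.79, 2.21], [0.23, 2.52], [-1.04, 4.18], [0, 3.07], [-2.55, 2.55]. Speed limits (rad/s): [2.22, 2.22, 2.57, 3.14, 3.14, 3.14].

### API

Orientations are given as [roll, pitch, yaw] about the fixed x, y, z axes, in that order (R = Rz(yaw) Ry(pitch) Rx(roll)).
In Python, from cell import manip gives the robot as it stands. The module is installed in compiled form; this text tells all that it offers.
- The arm moves only by the tool send_rows, never from a script. Its argument "series" is a list that holds one entry, the list of rows, each a list of 5 numbers: the opening, from 0 (shut) to 1 (fully open), then the shift along the tool's x, y, z in mm, then the turn about the tool's z in degrees. In form: [[[gripper, dx, dy, dz, roll], ...]]. A call has 1 to 10 rows; each row is the pose to reach, as a shift and turn from the pose commanded when the call began, along the tool's axes at that moment; what a row does not reach only later rows make up. A row lasts 1/10 s, in which the tool goes at most 50 mm and 8.59 degrees, less where a joint would pass 70% of its speed; a pose out of reach is approached as far as the arm can. A call with a gripper value outside its range is refused whole. The fingers move at their own pace and stop on an object; "newtons" is the grip in N (left out, the last holds). Time passes only in rows, so rows that repeat a pose let the fingers close. It gives the time, the measured TCP pose, the force and the opening at its end, in the units of the state.
- manip.read_state(): the state, without advancing time (a new reading comes with each control period).
- manip.camera(name): name is "scene" or "top" or "wrist"; returns a dict with "img" (384x512x3 uint8, red, green, blue), "vfov" (degrees; the focal length in pixels is half the picture's height over the tangent of half this angle, whatever the lens; pixels are square), "cx", "cy" (the principal point, pixels), "pose" (4x4, takes a point from camera to world coordinates); the wrist camera has in their place "T_tool_cam" (4x4, takes a point from camera to tool coordinates, whose origin is the TCP and whose axes are the flange's). Camera axes: x right, y down, z forward; pixel columns grow to the right and rows downward; lengths in mm; the calibration is good to about 2 mm. A picture is of the moment at which its call begins: read the wrist's pose just before it. There is no depth.
- manip.sign_off(): hands the job in, once; it reports no verdict.
Trained networks look in a picture, given as the dict that the camera call returned (one of the last four; its "shot" number tells which), for a name from the list of things; names that differ only in an ending like _2 or _b are one class to them, and where a whole thing is asked for, a point or a joint stands for the part that bears it (a point fixed in the world has none). Each returns a list of dicts, best first, with "conf" (0 to 1); they miss things now and then, are a little off and sometimes report something else, mostly with a low value. They report only what shows in the picture. A call takes as long as a camera call. They do not tell look-alikes from the thing itself.
- manip.find_in(target, picture): "rect" ([left, top, width, height] in pixels, round what is visible of it).
- manip.silhouettes(target, picture): "pixels" (384x512 bool, what is visible of it) and "rect" ([left, top, width, height] in pixels, round what is visible of it).
The state is a dict: "clock": time; "joints": joint angles; "qd": joint speeds; "effort": joint torques, N m; "eef_pos": TCP position; "eef_rot": TCP orientation; "wrist_force": force on the tool from outside, world axes, zero at the start; "moment": the same for the moment, N m; "finger_gap": finger opening in mm.
Only numpy, scipy, OpenCV 4.12 (cv2) and the standard library are available. Lean on these libraries where they do the work, as an engineer would, in place of code of your own. Each camera call takes 0.05 s, during which the arm holds its last target. There are 200 camera calls.

### The job

The blue carry basket has tipped over and its amber flux jar is out on the bench. Stand the basket upright on the bench and let go of it, put the jar back inside without dropping it, then hang the loaded basket by its handle on the yellow hook so that it hangs there still and level enough to keep the jar in. Do not knock about the sponge tin or the green parts tray.

Things in the scene. Friction and masses are not known exactly. Their poses are not given: they have to be found in the camera images.
- basket: Blue open plastic basket, 130 (x) x 96 (y) x 45 mm (z), walls 3 mm, 220 g, with a fixed steel bail in its plane y = 0: legs at x = +-60 mm, straight round top bar 9 mm thick along x (54 mm either way), 100 mm above the underside. Origin: centre of the underside, z towards the handle. Starts lying on a long side, z pointing roughly to the robot's right (-y), the bar 48 mm above the bench.
- basket_handle (a point): Centre of the handle's top bar, on its centre line, 100 mm above the basket's underside on its z axis. Axes as the basket's (the bar runs along x).
- flux: Closed round jar of amber glass with black cap, 34 mm in diameter and 50 mm tall, about 80 g, standing upright on the bench. Origin: centre of its underside, z up. It fits beside the handle's bar (about 24 mm to either side of it, along the basket's y).
- hookstand: Fixed dark steel stand that carries the hook: round base 100 mm across and 14 mm high, post 16 mm thick and 204 mm tall. Origin: centre of the base's underside, z up. The yellow hook points along its -x.
- hook_seat (a point): Where the handle should rest: centre line of the yellow hook's level rod (8 mm thick), 85 mm from the post's axis, 200 mm above the bench. Axes as the stand's: the rod runs along x, its free end towards -x. A bar 9 mm thick resting on it has its centre line 8.5 mm above this point. The post is 77 mm behind.
- hook_tip (a point): Centre of the hook's upturned round tip, 30 mm from the seat towards the stand's -x and 12 mm higher; the metal's top is 16 mm above the seat point. Only the upturned end holds the handle on the rod, from above.
- tin: Bystander: round steel tin with yellow sponge, 62 mm across, 32 mm high. Origin: centre of its underside.
- tray: Bystander: small green open plastic tray with red parts, 70 (its x) x 55 (its y) x 30 mm. Origin: centre of its underside.
Mind the look-alikes: they are no part of the job. What is meant by the hookstand is not pink, and is the smaller of those in its own colour.

How it is judged:
By the outcome, as a careful person would: the job done as asked, in the order asked, and still so for the second after the job is handed in, with the robot touching nothing.
It also fails if it takes over 72 s, if anything falls off the work surface, if the arm or the gripper's body presses on something with over 40 N, if the wrist force passes 120 N, or if a joint passes its speed limit or range.

## Working session

There is one attempt and no reset: what is moved stays moved. The work goes in short steps, Python scripts to look and compute and a tool call to move; the robot and the scene stay as the last step left them, time stands still between calls to the robot, and variables do not carry over. Pictures are saved under pics/ and viewed, about 8 in all and at most 12, crops included, and the job is handed in when it is done.

Besides the shell and the picture viewer there is one more tool, called after "Emit:" as name(argument=value, ...), one argument or row to a line, values as JSON. send_rows: Moves the arm, as the interface text tells. Its arguments: {"type":"object","properties":{"series":{"type":"array"},"newtons":{"type":"number"}},"required":["series"]}

```bash
mkdir -p pics; ls
cat > h.py <<'E'
import numpy as np, cv2
from cell import manip
from scipy.spatial.transform import Rotation as R
def cam(n):
    s=manip.read_state(); c=manip.camera(n); c['f']=192/np.tan(np.radians(c['vfov']/2))
    if n=='wrist':
        T=np.eye(4);T[:3,:3]=R.from_euler('xyz',s['eef_rot']).as_matrix();T[:3,3]=s['eef_pos'];c['pose']=T@np.array(c['T_tool_cam'])
    c['pose']=np.array(c['pose']); return c
def ray(c,u,v):
    d=c['pose'][:3,:3]@np.array([(u-c['cx'])/c['f'],(v-c['cy'])/c['f'],1]); return c['pose'][:3,3],d
def atz(c,u,v,z):
    o,d=ray(c,u,v); return o+d*(z-o[2])/d[2]
def proj(c,P):
    P=np.atleast_2d(P); q=(P-c['pose'][:3,3])@c['pose'][:3,:3]; return q[:,:2]/q[:,2:]*c['f']+[c['cx'],c['cy']]
def save(c,n): cv2.imwrite('pics/'+n,c['img'][:,:,::-1])
E
python3 - <<'E'
from h import *
np.set_printoptions(precision=1,suppress=True)
ims=[]
for n in ('scene','top'):
    c=cam(n); ims.append(c['img']); print(n,c['vfov'],c['pose'].tolist())
    for t in ('basket','basket_handle','flux','hookstand','hook_seat','tin','tray'):
        print(t,[(round(d['conf'],2),np.round(d['rect']).tolist(),atz(c,d['rect'][0]+d['rect'][2]/2,d['rect'][1]+d['rect'][3]/2,0).round()[:2].tolist()) for d in manip.find_in(t,c)])
    save(c,n+'0.png')
print(manip.read_state())
E
```

```text
pics
scene 54.23862527362805 [[-0.10380621998784136, 0.5989779199946929, -0.7940086397833886, 1318.9289599066822], [0.9945937971318523, 0.0603246880371767, -0.08452284141024383, 156.37401023935413], [-0.00272899224619329, -0.7984900646670868, -0.6020018016827455, 691.7161316449734], [0.0, 0.0, 0.0, 1.0]]
basket [(0.84, [142.0, 160.0, 41.0, 50.0], [416.0, -234.0])]
basket_handle [(0.83, [142.0, 158.0, 41.0, 57.0], [423.0, -233.0])]
flux [(0.68, [219.0, 223.0, 15.0, 22.0], [613.0, 2.0]), (0.65, [288.0, 155.0, 40.0, 108.0], [487.0, 217.0])]
hookstand [(0.69, [141.0, 158.0, 39.0, 53.0], [414.0, -240.0]), (0.59, [290.0, 153.0, 40.0, 111.0], [486.0, 222.0]), (0.59, [385.0, 131.0, 83.0, 190.0], [527.0, 535.0])]
hook_seat [(0.68, [382.0, 121.0, 40.0, 95.0], [249.0, 524.0]), (0.66, [384.0, 130.0, 86.0, 194.0], [532.0, 533.0]), (0.64, [290.0, 157.0, 40.0, 109.0], [495.0, 222.0])]
tin [(0.81, [216.0, 203.0, 21.0, 22.0], [534.0, -12.0])]
tray [(0.85, [234.0, 182.0, 22.0, 19.0], [421.0, 24.0])]
top 49.77502580530489 [[0.02899199944515025, -0.9854767906648697, 0.16731694184702547, 411.304595258098
[... 489 characters left out ...]
521.0]), (0.61, [64.0, 84.0, 91.0, 84.0], [766.0, 512.0])]
hook_seat [(0.89, [58.0, 218.0, 74.0, 68.0], [415.0, 519.0]), (0.83, [64.0, 85.0, 90.0, 79.0], [767.0, 513.0]), (0.6, [182.0, 150.0, 50.0, 51.0], [629.0, 228.0])]
tin [(0.73, [280.0, 193.0, 26.0, 25.0], [554.0, -9.0])]
tray [(0.94, [262.0, 232.0, 33.0, 32.0], [438.0, 28.0])]
{'clock': 0.8, 'joints': array([ 1.2,  0.3,  1.5,  0. ,  1.3, -0.1]), 'qd': array([-0.,  0., -0.,  0.,  0.,  0.]), 'effort': array([ -0. , -53.2, -35.3,   0.1,   0. ,   0. ]), 'eef_pos': array([165. , 524.6, 213.5]), 'eef_rot': array([-3.1, -0. ,  2.8]), 'wrist_force': array([-0.3, -0.7,  0.1]), 'moment': array([-0.1, -0. , -0.1]), 'finger_gap': 94.2808868671746}
```

View pictures.

View pics/scene0.png

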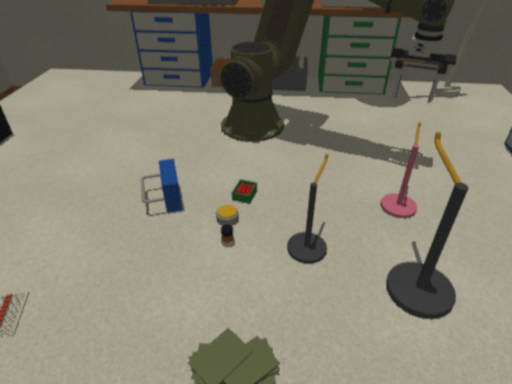

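View pics/top0.png

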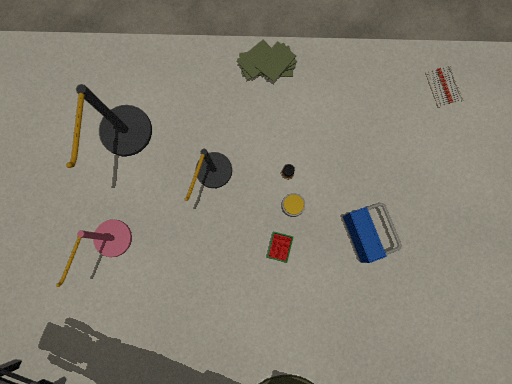

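Run:
```python
from h import *
np.set_printoptions(precision=1,suppress=True)
im=cv2.imread('pics/top0.png')
a=cv2.resize(im[190:280,330:410],None,fx=5,fy=5,interpolation=cv2.INTER_CUBIC);b=cv2.resize(im[140:230,170:240],None,fx=5,fy=5,interpolation=cv2.INTER_CUBIC)
cv2.imwrite('pics/crop0.png',np.hstack([a,b]))
c=cam('top')
for n,u,v,z in [('jar',288,171,50),('tin',293,205,32),('tray',281,247,15),('tip',187,198,212),('posttop',204,152,202),('base',214,170,14),('bar1',384,205,48),('bar2',399,247,48)]:
    print(n,atz(c,u,v,z))
s=manip.read_state();print(R.from_euler('xyz',s['eef_rot']).as_matrix(),s['eef_rot'])
w=cam('wrist');print(w['T_tool_cam'],w['vfov'])
```

```text
jar [637.7  10.7  50. ]
tin [550.7  -5.1  32. ]
tray [441.   23.5  15. ]
tip [536.5 240.6 212. ]
posttop [644.1 210.  202. ]
base [642.7 209.4  14. ]
bar1 [ 555.2 -238.8   48. ]
bar2 [ 448.7 -274.5   48. ]
[[-1.   0.3 -0. ]
 [ 0.3  1.  -0. ]
 [ 0.  -0.  -1. ]] [-3.1 -0.   2.8]
[[   0.    -1.    -0.2   72.1]
 [   1.     0.    -0.     0. ]
 [   0.    -0.2    1.  -171.2]
 [   0.     0.     0.     1. ]] 66.60656688361681
```

View pics/crop0.png

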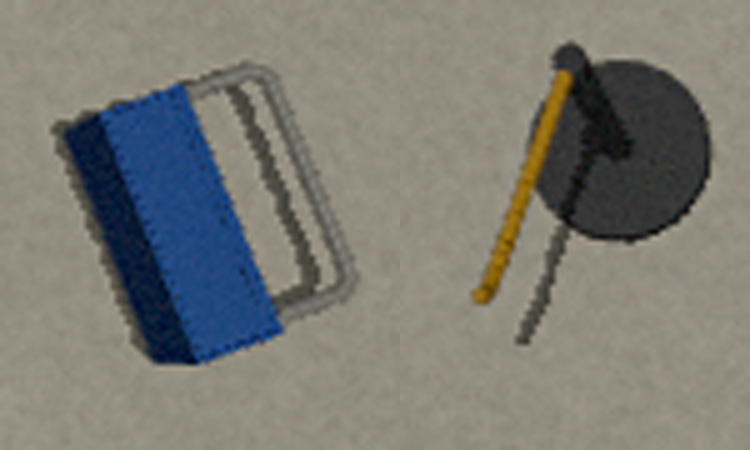

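```bash
cat >> h.py <<'E'
def go(x,y,z,yaw,s=None):
    "shift in tool axes + roll(deg) from the present pose to TCP x,y,z with tool x at world yaw (deg), tool down"
    s=s or manip.read_state(); M=R.from_euler('xyz',s['eef_rot']).as_matrix()
    d=M.T@(np.array([x,y,z])-s['eef_pos']); y0=np.degrees(np.arctan2(M[1,0],M[0,0]))
    print('shift',d.round(1),'roll',round(y0-yaw,1),'yaw0',round(y0,1),'t',s['clock'],'pos',np.round(s['eef_pos'],1),'F',np.round(s['wrist_force'],1),'gap',round(s['finger_gap'],1))
E
python3 -c "
from h import *
go(502,-257,150,18.5)"
```

```text
shift [-556.  -644.5   63.5] roll 144.0 yaw0 162.5 t 0.9 pos [165.1 524.6 213.4] F [-0.3  0.7 -0.5] gap 94.1
```

Emit:
send_rows(
  series=[
    [[0.5,-556,-644.5,63.5,144],[0.5,-556,-644.5,63.5,144],[0.5,-556,-644.5,63.5,144],[0.5,-556,-644.5,63.5,144],[0.5,-556,-644.5,63.5,144],[0.5,-556,-644.5,63.5,144],[0.5,-556,-644.5,63.5,144],[0.5,-556,-644.5,63.5,144],[0.5,-556,-644.5,63.5,144],[0.5,-556,-644.5,63.5,144]],
  ],
)

```text
clock: 1.9
eef_pos: [362.9, 64.7, 176.5]
eef_rot: [3.14, -0.0, 1.331]
wrist_force: [0.8, 1.1, 0.5]
finger_gap: 47.4
```

```bash
python3 -c "
from h import *
go(502,-257,150,18.5)"
```

```text
shift [-279.4  211.6   26.7] roll 57.7 yaw0 76.2 t 1.9 pos [362.9  64.7 176.5] F [0.8 1.1 0.5] gap 47.4
```

Emit:
send_rows(
  series=[
    [[0.5,-279.4,211.6,26.7,57.7],[0.5,-279.4,211.6,26.7,57.7],[0.5,-279.4,211.6,26.7,57.7],[0.5,-279.4,211.6,26.7,57.7],[0.5,-279.4,211.6,26.7,57.7],[0.5,-279.4,211.6,26.7,57.7],[0.5,-279.4,211.6,26.7,57.7],[0.5,-279.4,211.6,26.7,57.7],[0.5,-279.4,211.6,26.7,57.7],[0.5,-279.4,211.6,26.7,57.7]],
  ],
)

```text
clock: 2.9
eef_pos: [503.3, -253.2, 149.7]
eef_rot: [-3.141, 0.0, 0.331]
wrist_force: [0.6, -0.4, -0.6]
finger_gap: 47.2
```

```bash
python3 -c "
from h import *
go(502,-257,37,18.5)
c=cam('wrist')
p=proj(c,[[555.2,-238.8,48],[448.7,-274.5,48],[502,-257,48]]);print(p)
for q in p: cv2.circle(c['img'],tuple(int(v) for v in q),4,(255,0,0),1)
save(c,'w1.png')"
```

```text
shift [ -2.4   3.2 112.7] roll 0.5 yaw0 19.0 t 2.9 pos [ 503.3 -253.2  149.7] F [ 0.6 -0.4 -0.6] gap 47.2
[[260.06025942 137.67783004]
 [258.72733128 250.30182088]
 [259.72016552 196.82621197]]
```

View pics/w1.png

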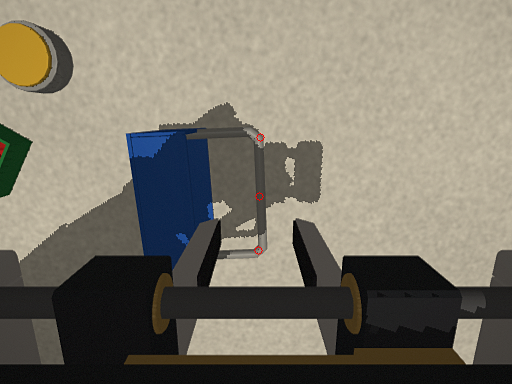

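Emit:
send_rows(
  series=[
    [[0.5,-2.4,3.2,40,0.5],[0.5,-2.4,3.2,80,0.5],[0.5,-2.4,3.2,112.5,0.5],[0.5,-2.4,3.2,112.5,0.5],[0,-2.4,3.2,112.5,0.5],[0,-2.4,3.2,112.5,0.5],[0,-2.4,3.2,112.5,0.5],[0,-2.4,3.2,112.5,0.5],[0,-2.4,3.2,112.5,0.5],[0,-2.4,3.2,112.5,0.5]],
  ],
  newtons=10,
)

```text
clock: 3.95
eef_pos: [502.4, -258.1, 37.5]
eef_rot: [3.141, -0.0, 0.321]
wrist_force: [-0.0, -0.6, 1.5]
finger_gap: 8.8
```

Emit:
send_rows(
  series=[
    [[0,0,-3,-10,0],[0,0,-7,-18,0],[0,0,-13,-26,0],[0,0,-20,-34,0],[0,0,-28,-42,0],[0,0,-36,-49,0],[0,0,-45,-56,0],[0,0,-54,-60,0],[0,0,-62,-64,0],[0,0,-62,-64,0]],
  ],
)

```text
clock: 4.95
eef_pos: [482.7, -198.3, 101.6]
eef_rot: [3.141, -0.0, 0.322]
wrist_force: [-1.4, 0.1, 1.0]
finger_gap: 8.6
```

Emit:
send_rows(
  series=[
    [[0,0,-10,-4,0],[0,0,-20,-7,0],[0,0,-30,-8,0],[0,0,-40,-8,0],[0,0,-50,-8,0],[0,0,-60,-6,0],[0,0,-70,-4,0],[0,0,-80,-2,0],[0,0,-86,0,0],[0,0,-86,0,0]],
  ],
)

```text
clock: 5.95
eef_pos: [455.3, -116.8, 100.9]
eef_rot: [-3.141, 0.0, 0.322]
wrist_force: [-1.5, -0.5, -0.3]
finger_gap: 8.7
```

```bash
python3 -c "
from h import *
go(502,-257,89,18.5)
c=cam('scene');im=cv2.resize(c['img'][120:270,110:310],None,fx=3,fy=3)
cv2.imwrite('pics/s2.png',im[:,:,::-1])"
```

```text
shift [  0.  147.8  11.8] roll -0.1 yaw0 18.4 t 5.95 pos [ 455.3 -116.8  100.9] F [-1.5 -0.5 -0.3] gap 8.7
```

View pics/s2.png

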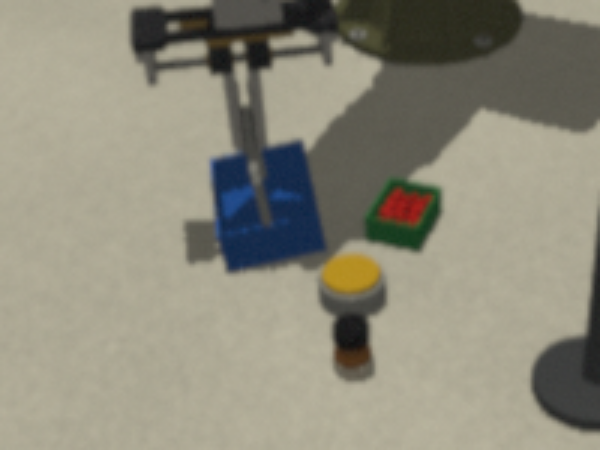

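Emit:
send_rows(
  series=[
    [[0,0,10,0,0],[0,0,20,0,0],[0,0,30,0,0],[0,0,40,0,0],[0,0,40,4,0],[0,0,40,8,0],[0,0,40,10,0],[0,0,40,12,0],[0,0,40,12.5,0],[0,0,40,12.5,0]],
  ],
  newtons=4,
)

```text
clock: 7.0
eef_pos: [468.8, -156.2, 89.0]
eef_rot: [3.141, -0.001, 0.321]
wrist_force: [-0.2, 0.4, 5.0]
finger_gap: 8.6
```

Emit:
send_rows(
  series=[
    [[0,0,0,0,0],[0,0,0,0,0],[0.3,0,0,0,0],[0.3,0,0,0,0],[0.4,0,0,0,0],[0.4,0,0,0,0],[0.4,0,0,-50,0],[0.4,0,0,-100,0],[0.4,0,0,-100,0],[0.4,0,0,-100,0]],
  ],
)

```text
clock: 8.0
eef_pos: [468.4, -155.6, 189.2]
eef_rot: [3.14, -0.001, 0.321]
wrist_force: [-0.0, 0.1, 0.4]
finger_gap: 37.8
```

```bash
python3 -c "
from h import *
np.set_printoptions(precision=1,suppress=True)
go(637.7,10.7,150,18.5)
c=cam('scene');im=cv2.resize(c['img'][120:270,110:310],None,fx=2,fy=2)
t=cam('top');
for d in manip.find_in('basket',t): print(d['conf'],d['rect'])
im2=cv2.resize(t['img'][150:300,250:420],None,fx=3,fy=3);im=cv2.copyMakeBorder(im,0,150,0,0,0)[:450]
save(t,'t3.png')
w=cam('wrist');im3=w['img'][:300,:]
cv2.imwrite('pics/s3.png',np.hstack([cv2.resize(im3,(290,170)) if 0 else im2,cv2.resize(im,(290,450))])[:,:,::-1])
save(w,'w3.png')"
```

```text
shift [ 213.  -104.4   39.3] roll -0.1 yaw0 18.4 t 8.0 pos [ 468.4 -155.6  189.2] F [-0.   0.1  0.4] gap 37.8
0.64 [303.8, 216.6, 45.3, 53.4]
```

View pics/s3.png

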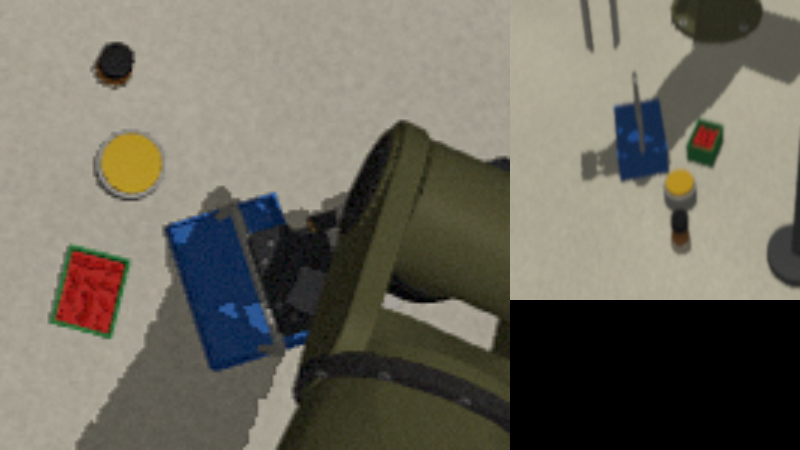

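Emit:
send_rows(
  series=[
    [[0.6,213,-104,40,0],[0.6,213,-104,40,0],[0.6,213,-104,40,0],[0.6,213,-104,40,0],[0.6,213,-104,40,0],[0.6,213,-104,40,0],[0.6,213,-104,40,0],[0.6,213,-104,40,0]],
  ],
)

```text
clock: 9.0
eef_pos: [636.9, 9.7, 148.3]
eef_rot: [-3.141, 0.001, 0.32]
wrist_force: [-0.1, -1.1, 0.4]
finger_gap: 56.5
```

```bash
python3 -c "
from h import *
np.set_printoptions(precision=1,suppress=True)
c=cam('wrist')
for d in manip.silhouettes('flux',c):
    print(d['conf'],d['rect']); 
print(proj(c,[[638,10,50],[638,10,0]]))
im=c['img'].astype(int); 
save(c,'w4.png')
t=cam('top')
for d in manip.find_in('flux',t): print(d['conf'],d['rect'])
go(638,10,30,18.4)
"
```

```text
0.84 [244.4, 163.4, 29.7, 41.6]
[[256.5 194. ]
 [256.4 182.9]]
shift [  0.7  -0.1 119.1] roll -0.1 yaw0 18.3 t 9.2 pos [637.2   9.7 149.1] F [-0.1 -0.1  0.4] gap 56.4
```

View pics/w4.png

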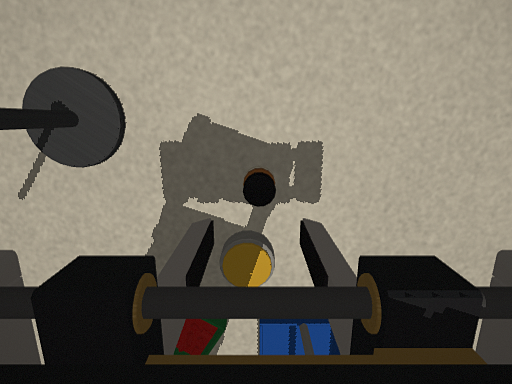

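Emit:
send_rows(
  series=[
    [[0.6,5.3,2.5,40,0],[0.6,5.3,2.5,80,0],[0.6,5.3,2.5,110,0],[0.6,5.3,2.5,119,0],[0.6,5.3,2.5,119,0],[0.45,5.3,2.5,119,0],[0,5.3,2.5,119,0],[0,5.3,2.5,119,0],[0,5.3,2.5,119,0],[0,5.3,2.5,119,0]],
  ],
  newtons=4,
)

```text
clock: 10.2
eef_pos: [643.9, 9.7, 30.6]
eef_rot: [3.141, -0.002, 0.321]
wrist_force: [0.7, -1.4, 6.3]
finger_gap: 31.6
```

Emit:
send_rows(
  series=[
    [[0.6,0,0,0,0],[0.6,0,0,0,0],[0.6,0,0,0,0],[0.6,0,0,0,-8],[0.6,0,0,0,-16],[0.6,0,0,0,-24],[0.6,0,0,0,-32],[0.6,0,0,0,-40],[0.6,0,0,0,-48],[0.6,0,0,0,-56]],
  ],
)

```text
clock: 11.2
eef_pos: [643.2, 9.8, 29.3]
eef_rot: [-3.141, 0.0, 1.304]
wrist_force: [-0.6, 0.5, 0.8]
finger_gap: 56.4
```

Emit:
send_rows(
  series=[
    [[0.6,0,0,0,-8],[0.6,0,0,0,-16],[0.6,0,0,0,-24],[0.6,0,0,0,-32],[0.6,0,0,0,-34],[0,0,0,0,-34],[0,0,0,0,-34],[0,0,0,0,-34],[0,0,0,0,-34],[0,0,0,0,-34]],
  ],
  newtons=15,
)

```text
clock: 12.2
eef_pos: [643.3, 9.8, 29.5]
eef_rot: [-3.141, -0.0, 1.891]
wrist_force: [-0.6, 1.3, -0.5]
finger_gap: 31.8
```

```bash
python3 -c "
from h import *
b=np.array([468.8,-156.2]);a=np.radians(18.4);p=b+24.3*np.array([-np.sin(a),np.cos(a)]);print(p)
go(*p,180,108.4)"
```

```text
[ 461.1297284  -133.14231292]
shift [ -78.2 -217.9 -150.5] roll -0.0 yaw0 108.4 t 12.2 pos [643.3   9.8  29.5] F [-0.6  1.3 -0.5] gap 31.8
```

Emit:
send_rows(
  series=[
    [[0,0,0,-20,0],[0,0,0,-60,0],[0,0,0,-100,0],[0,-20,-40,-140,0],[0,-36,-80,-150,0],[0,-52,-120,-150,0],[0,-66,-170,-150,0],[0,-78,-210,-150,0],[0,-78,-218,-150,0],[0,-78,-218,-150,0]],
  ],
)

```text
clock: 13.2
eef_pos: [460.6, -133.5, 180.0]
eef_rot: [3.141, 0.0, 1.89]
wrist_force: [1.2, 0.4, -1.5]
finger_gap: 31.6
```

```bash
python3 -c "
from h import *
go(461.1,-133.1,34,108.4)
c=cam('wrist');a=np.radians(18.4);e=np.array([np.cos(a),np.sin(a),0]);b=np.array([468.8,-156.2,100])
for k in (-54,0,54):
    q=proj(c,b+k*e)[0];print(q);cv2.circle(c['img'],tuple(int(v) for v in q),3,(255,0,0),1)
save(c,'w5.png')"
```

```text
shift [  0.3   0.5 146. ] roll -0.1 yaw0 108.3 t 13.2 pos [ 460.6 -133.5  180. ] F [ 1.2  0.4 -1.5] gap 31.6
[199.19496204 227.23866957]
[258.27710572 227.20625352]
[317.38381155 227.17382399]
```

View pics/w5.png

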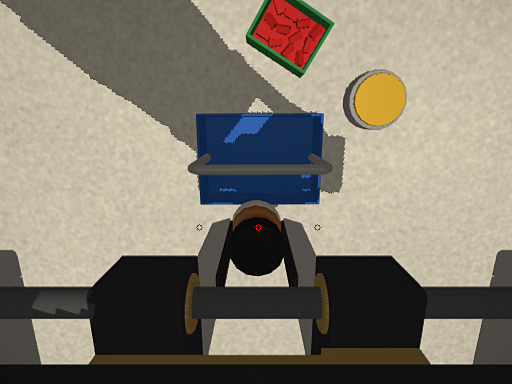

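```bash
python3 -c "
from h import *
np.set_printoptions(precision=1,suppress=True)
t=cam('top');print(atz(t,326,218,100),atz(t,342.7,266.7,100), atz(t,289,169,50))
w=cam('wrist')
for p in [(194,169,100),(328,169,100),(196,115,45),(323,114,45),(202,203,45),(318,203,45),(375,100,32)]: print(p,atz(w,*p))
print(w['shot'],manip.read_state()['joints'],w['pose'])
d=manip.find_in('basket',t)[0]['rect'];print(d,d[0]+d[2]/2,d[1]+d[3]/2)
save(t,'t5.png')
"
```

```text
[512.1 -81.6 100. ] [ 396.1 -121.8  100. ] [643.1   8.1  50. ]
(194, 169, 100) [ 400.1 -122.   100. ]
(328, 169, 100) [510.3 -85.2 100. ]
(196, 115, 45) [378.9 -80.7  45. ]
(323, 114, 45) [500.3 -39.1  45. ]
(202, 203, 45) [ 409.9 -167.9   45. ]
(318, 203, 45) [ 529.7 -127.9   45. ]
(375, 100, 32) [549.   -7.8  32. ]
14 [-0.4  0.2  1.8  0.   1.2 -0.7] [[  0.9   0.3   0.1 438.3]
 [  0.3  -0.9  -0.2 -64.9]
 [ -0.    0.2  -1.  350.9]
 [  0.    0.    0.    1. ]]
[306.2, 215.4, 38.4, 57.7] 325.4 244.25
```

```bash
python3 -c "
from h import *
im=cv2.imread('pics/w5.png')
for cs in ((215,228),(288,305)):
    m=im[:,cs[0]:cs[1]].mean(1).round().astype(int)
    print('\n'.join(f'{r}:{m[r].tolist()}' for r in list(range(109,120))+list(range(160,180))+list(range(195,209))))
" | paste - - - - -
```

```text
109:[90, 102, 106]	110:[90, 102, 107]	111:[91, 104, 109]	112:[92, 109, 116]	113:[80, 70, 65]
114:[86, 46, 24]	115:[81, 41, 16]	116:[70, 35, 12]	117:[83, 46, 22]	118:[85, 46, 23]
119:[84, 45, 21]	160:[82, 44, 19]	161:[83, 44, 20]	162:[83, 42, 17]	163:[84, 40, 13]
164:[73, 56, 46]	165:[67, 74, 76]	166:[69, 75, 78]	167:[70, 75, 77]	168:[74, 79, 81]
169:[85, 91, 92]	170:[76, 82, 84]	171:[70, 76, 78]	172:[69, 74, 77]	173:[66, 73, 77]
174:[67, 67, 65]	175:[81, 45, 26]	176:[82, 41, 15]	177:[81, 43, 18]	178:[81, 43, 18]
179:[81, 42, 17]	195:[71, 37, 15]	196:[71, 37, 15]	197:[71, 37, 15]	198:[71, 37, 15]
199:[71, 37, 15]	200:[70, 36, 15]	201:[62, 32, 12]	202:[119, 60, 23]	203:[162, 78, 25]
204:[152, 123, 105]	205:[173, 199, 210]	206:[173, 199, 210]	207:[170, 193, 202]	208:[170, 192, 201]
109:[105, 119, 125]	110:[96, 108, 114]	111:[88, 100, 105]	112:[87, 104, 112]	113:[79, 60, 52]
114:[87, 45, 20]	115:[80, 41, 16]	116:[71, 36, 15]	117:[83, 45, 21]	118:[85, 46, 22]
119:[84, 45, 21]	160:[82, 44, 20]	161:[82, 43, 19]	162:[83, 43, 18]	163:[84, 39, 12]
164:[71, 63, 60]	165:[67, 74, 77]	166:[69, 76, 78]	167:[71, 76, 79]	168:[76, 81, 83]
169:[83, 88, 90]	170:[75, 80, 82]	171:[71, 76, 78]	172:[68, 74, 76]	173:[64, 73, 78]
174:[77, 64, 56]	175:[102, 55, 27]	176:[101, 52, 21]	177:[96, 51, 23]	178:[83, 44, 19]
179:[80, 42, 18]	195:[72, 37, 16]	196:[71, 36, 14]	197:[72, 37, 16]	198:[72, 37, 15]
199:[72, 37, 15]	200:[72, 37, 15]	201:[69, 35, 15]	202:[81, 41, 16]	203:[71, 25, 0]
204:[135, 138, 138]	205:[173, 197, 207]	206:[173, 197, 207]	207:[170, 193, 202]	208:[169, 191, 201]
```

```bash
python3 -c "
from h import *
np.set_printoptions(precision=2,suppress=True)
w=cam('wrist');s=manip.read_state();M=R.from_euler('xyz',s['eef_rot']).as_matrix()
for r,z in ((112.9,45),(169.3,100),(204.2,45)):
    print(r,z,M.T@(atz(w,259,r,z)-s['eef_pos']))
for c_,r,z in ((190,169.3,100),(331,169.3,100),(195.8,113,45),(323.5,113,45)): print(c_,M.T@(atz(w,c_,r,z)-s['eef_pos']))
print(s['clock'])
"
```

```text
112.9 45 [ 77.64   1.46 134.33]
169.3 100 [29.46  1.21 79.31]
204.2 45 [-18.21   1.76 134.3 ]
190 [ 29.38 -58.58  79.33]
331 [29.54 63.56 79.3 ]
195.8 [ 77.48 -62.26 134.34]
323.5 [ 77.6   66.44 134.31]
13.45
```

Emit:
send_rows(
  series=[
    [[0,5,2.3,0,0],[0,5,2.3,20,0],[0,5,2.3,40,0],[0,5,2.3,60,0],[0,5,2.3,80,0],[0,5,2.3,100,0],[0,5,2.3,120,0],[0,5,2.3,135,0],[0,5,2.3,142,0],[0,5,2.3,145.5,0]],
  ],
)

```text
clock: 14.45
eef_pos: [461.7, -127.1, 33.6]
eef_rot: [-3.141, -0.0, 1.892]
wrist_force: [0.4, 0.1, -1.9]
finger_gap: 31.2
```

```bash
python3 -c "
from h import *
go(461.1,-133.1,34,108.4)
"
```

```text
shift [-5.5 -2.5 -0.4] roll 0.0 yaw0 108.4 t 14.45 pos [ 461.7 -127.1   33.6] F [ 0.4  0.1 -1.9] gap 31.2
```

Emit:
send_rows(
  series=[
    [[0,0,0,0.7,0],[0,0,0,1.2,0],[0.38,0,0,1.2,0],[0.45,0,0,1.2,0],[0.48,0,0,1.2,0],[0.48,0,0,1.2,0],[0.48,0,0,-20,0],[0.48,0,0,-60,0],[0.48,0,0,-100,0],[0.48,0,0,-145,0]],
  ],
)

```text
clock: 15.45
eef_pos: [461.1, -127.4, 180.3]
eef_rot: [-3.141, -0.001, 1.892]
wrist_force: [0.2, -0.2, 0.7]
finger_gap: 45.1
```

```bash
python3 -c "
from h import *
np.set_printoptions(precision=2,suppress=True)
w=cam('wrist');s=manip.read_state()
save(w,'w6.png');print(s['eef_pos'],s['clock'])
"
```

```text
[ 463.69 -128.22  187.82] 15.5
```

View pics/w6.png

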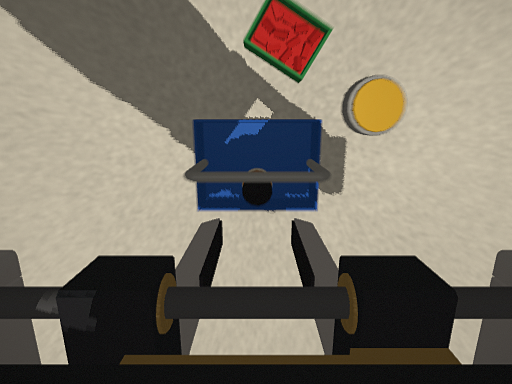

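```bash
python3 -c "
from h import *
go(430.7,-112.4,150,18.5)
"
```

```text
shift [ 25.6 -26.6  37.5] roll 89.9 yaw0 108.4 t 15.5 pos [ 463.7 -128.2  187.8] F [ 0.9 -0.9  8.2] gap 45.3
```

Emit:
send_rows(
  series=[
    [[0.48,5,-5,5,8],[0.48,10,-10,10,16],[0.48,15,-15,15,24],[0.48,20,-20,20,32],[0.48,23.7,-24.7,25,40],[0.48,23.7,-24.7,28.6,48],[0.48,23.7,-24.7,28.6,56],[0.48,23.7,-24.7,28.6,64],[0.48,23.7,-24.7,28.6,72],[0.48,23.7,-24.7,28.6,80]],
  ],
)

```text
clock: 16.5
eef_pos: [430.7, -112.8, 150.3]
eef_rot: [3.142, -0.0, 0.49]
wrist_force: [-0.0, -0.8, 1.4]
finger_gap: 44.7
```

Emit:
send_rows(
  series=[
    [[0.48,0,0,0,5],[0.48,0,0,0,9.9],[0.48,0,0,0,9.9],[0.48,0,0,0,9.9],[0.48,0,0,0,9.9]],
  ],
)

```text
clock: 17.0
eef_pos: [430.7, -112.8, 150.4]
eef_rot: [-3.142, -0.0, 0.325]
wrist_force: [1.4, 0.2, 0.2]
finger_gap: 45.1
```

```bash
python3 -c "
from h import *
np.set_printoptions(precision=2,suppress=True)
go(430.7,-112.4,89,18.5)
w=cam('wrist');s=manip.read_state();save(w,'w7.png')
print(proj(w,[[453.5-54*.948,-104.8-54*.317,100],[453.5,-104.8,100],[453.5+54*.948,-104.8+54*.317,100]]))
"
```

```text
shift [ 0.1 -0.4 61.4] roll 0.1 yaw0 18.6 t 17.0 pos [ 430.7 -112.8  150.4] F [1.4 0.2 0.2] gap 45.1
[[255.93 245.27]
 [256.13 180.7 ]
 [256.35 108.04]]
```

View pics/w7.png

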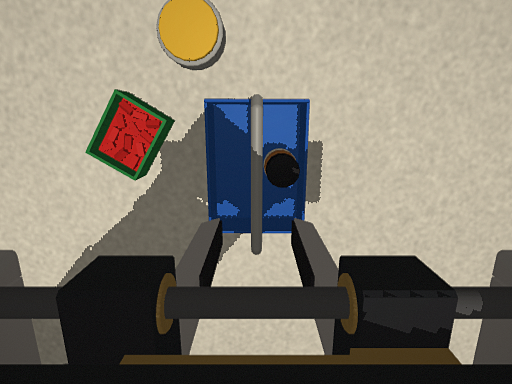

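Emit:
send_rows(
  series=[
    [[0.48,0,-0.4,25,0],[0.48,0,-0.4,50,0],[0.48,0,-0.4,61,0],[0.48,0,-0.4,61,0],[0,0,-0.4,61,0],[0,0,-0.4,61,0],[0,0,-0.4,61,0],[0,0,-0.4,61,0],[0,0,-0.4,61,0],[0,0,-0.4,61,0]],
  ],
  newtons=55,
)

```text
clock: 18.05
eef_pos: [430.8, -112.6, 89.7]
eef_rot: [3.141, -0.0, 0.323]
wrist_force: [-0.2, -0.5, 2.9]
finger_gap: 7.3
```

Emit:
send_rows(
  series=[
    [[0,0,0,-5,0],[0,0,0,-12,0],[0,0,0,-20,0],[0,0,0,-30,0],[0,0,0,-40,0],[0,0,0,-50,0],[0,0,0,-60,0],[0,0,0,-70,0],[0,0,0,-78,0],[0,0,0,-80,0]],
  ],
)

```text
clock: 19.05
eef_pos: [430.9, -112.6, 170.5]
eef_rot: [3.141, -0.001, 0.323]
wrist_force: [-0.4, -0.2, -3.4]
finger_gap: 7.3
```

```bash
python3 -c "
from h import *
go(430.7,-112.4,230,18.5)
w=cam('wrist');save(w,'w8.png');c=cam('scene')
cv2.imwrite('pics/s8.png',np.hstack([cv2.resize(w['img'],(400,300)),cv2.resize(c['img'][100:250,120:320],(400,300))])[:,:,::-1])
"
```

```text
shift [ -0.1  -0.2 -59.5] roll -0.0 yaw0 18.5 t 19.05 pos [ 430.9 -112.6  170.5] F [-0.4 -0.2 -3.4] gap 7.3
```

View pics/s8.png

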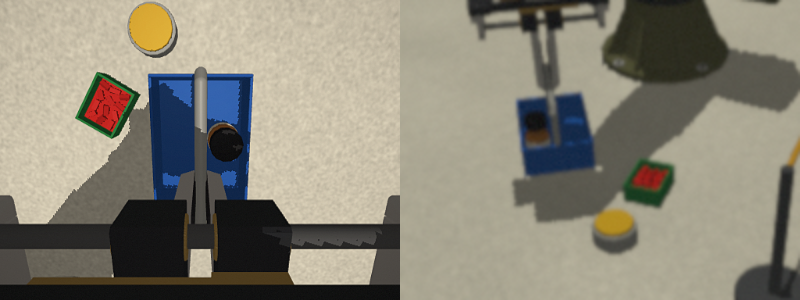

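Run:
```python
from h import *
from scipy.optimize import least_squares
np.set_printoptions(precision=2,suppress=True)
data=[]
for n,box in (('top',(140,210,180,225)),('scene',(150,190,305,335))):
    c=cam(n);im=c['img'].astype(int);m=(im[...,0]-im[...,2]>60);mm=np.zeros_like(m);r0,r1,c0,c1=box;mm[r0:r1,c0:c1]=m[r0:r1,c0:c1]
    v,u=np.nonzero(mm);P=np.c_[u,v].astype(float);ctr=P.mean(0);_,_,V=np.linalg.svd(P-ctr);a=V[0]*np.sign(V[0][1]);t=(P-ctr)@a
    print(n,len(P),ctr,ctr+a*t.min(),ctr+a*t.max())
    data.append((c,P,ctr,a))
def model(p):
    th=p[2];s=np.linspace(-117,-9,60);z=np.where(s<-110,207,200.)
    return np.c_[p[0]+s*np.cos(th),p[1]+s*np.sin(th),z]
def res(p):
    out=[]
    for c,P,ctr,a in data:
        q=proj(c,model(p)); b=np.array([-a[1],a[0]])
        out+=list((q-ctr)@b*0.2)
        tt=(P-ctr)@a; k=(q-ctr)@a
        j=[k.min()-tt.min(),k.max()-tt.max()]; out+=j
    return out
f=least_squares(res,[643,209.5,np.radians(-15.9)]);p=f.x;print(p[:2],np.degrees(p[2]),f.cost,np.array(f.fun)[[60,61,122,123]])
seat=p[:2]-85*np.array([np.cos(p[2]),np.sin(p[2])]);print('seat',seat,manip.read_state()['clock'])
```

```text
top 163 [194.59 176.82] [202.9  153.96] [186.03 200.37]
scene 96 [320.76 168.65] [327.32 154.14] [314.6  182.27]
[644.46 210.47] -16.679770449606035 4.982305804290185 [ 1.77 -0.15  2.26  0.72]
seat [563.04 234.86] 19.25
```

```bash
python3 -c "
from h import *
go(440,245,222,73.5)
t=cam('top');print(atz(t,113,238,10),atz(t,80,234,200),atz(t,58,284,200))
"
```

```text
shift [ 122.4 -335.9  -52.8] roll -55.0 yaw0 18.5 t 19.25 pos [ 430.4 -112.4  169.1] F [-0.6  0.9 -3.1] gap 7.2
[451.94516348 469.54273878  10.        ] [451.59492778 474.1571288  200.        ] [342.99492672 510.87638318 200.        ]
```

Emit:
send_rows(
  series=[
    [[0,0,0,-10,0],[0,2,-6,-25,0],[0,6,-16,-40,-2],[0,12,-32,-50,-5],[0,19,-52,-52,-9],[0,27,-74,-52,-13],[0,35,-96,-52,-17],[0,43,-118,-52,-21],[0,51,-140,-52,-25],[0,59,-162,-52,-29]],
  ],
)

```text
clock: 20.3
eef_pos: [435.1, 60.8, 222.0]
eef_rot: [3.141, -0.0, 0.832]
wrist_force: [0.3, -0.0, -3.7]
finger_gap: 7.4
```

Emit:
send_rows(
  series=[
    [[0,20,-12,0,-4],[0,40,-24,0,-8],[0,57,-36,0,-12],[0,74,-46,0,-16],[0,90,-56,0,-20],[0,104,-64,0,-23],[0,114,-70,0,-25],[0,120,-73,0,-26],[0,122,-74,0,-26],[0,122,-74,0,-26]],
  ],
)

```text
clock: 21.3
eef_pos: [463.1, 199.6, 221.4]
eef_rot: [-3.141, 0.0, 1.282]
wrist_force: [0.5, -0.0, -3.0]
finger_gap: 7.3
```

```bash
python3 -c "
from h import *
go(440,245,222,73.5)
"
```

```text
shift [ 36.9 -35.1  -0.6] roll -0.1 yaw0 73.4 t 21.3 pos [463.1 199.6 221.4] F [ 0.5 -0.  -3. ] gap 7.3
```

Emit:
send_rows(
  series=[
    [[0,8,-8,0,0],[0,18,-17,0,0],[0,28,-27,0,0],[0,35,-33,0,0],[0,37,-35,0,0],[0,37,-35,0,0],[0,37,-35,0,0]],
  ],
)

```text
clock: 22.0
eef_pos: [440.1, 245.1, 221.4]
eef_rot: [3.142, 0.0, 1.283]
wrist_force: [0.7, -0.9, -3.2]
finger_gap: 7.4
```

Run:
```python
from h import *
np.set_printoptions(precision=1,suppress=True)
go(555.2,211.3,220,73.5)
c=cam('wrist');save(c,'w9.png')
th=np.radians(-16.3);e=np.array([np.cos(th),np.sin(th)])
S=np.array([562,234.3])
for k,z in ((-30,212),(0,200),(77,200)):
    q=proj(c,[[*(S+k*e),z]])[0];print(q);cv2.circle(c['img'],tuple(int(v) for v in q),3,(255,0,0),1)
save(c,'w9.png')
im=c['img'].astype(int);m=(im[...,0]-im[...,2]>60);n,l,st,ct=cv2.connectedComponentsWithStats(m.astype(np.uint8))
for i in range(1,n):
    if st[i,4]>60:print(st[i],ct[i])
```

```text
shift [  0.3 120.    1.4] roll -0.0 yaw0 73.5 t 22.0 pos [440.1 245.1 221.4] F [ 0.7 -0.9 -3.2] gap 7.4
[398.8 195. ]
[434.7 190.4]
[548.4 190.2]
[ 172    0   80   31 1796] [211.7  12.2]
[266 160  34  23 109] [278.2 166.7]
[ 393  184  119   17 1408] [450.6 189.8]
[370 319  32  18 466] [384.3 326.7]
```

View pics/w9.png

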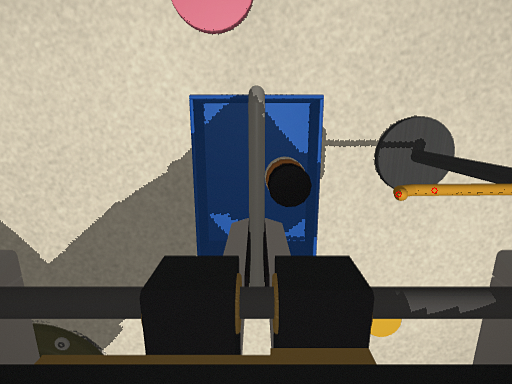

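Emit:
send_rows(
  series=[
    [[0,0.3,5,0,0],[0,0.3,15,0,0],[0,0.3,30,0,0],[0,0.3,46,0,0],[0,0.3,62,0,0],[0,0.3,78,0,0],[0,0.3,94,0,0],[0,0.3,108,0,0],[0,0.3,117,0,0],[0,0.3,121,0,0]],
  ],
)

```text
clock: 23.05
eef_pos: [557.1, 210.4, 221.0]
eef_rot: [-3.141, 0.0, 1.282]
wrist_force: [-0.5, -0.1, -3.2]
finger_gap: 7.6
```

Emit:
send_rows(
  series=[
    [[0,0,0,2,0],[0,0,0,5,0],[0,0,0,9,0],[0,0,0,13,0],[0,0,0,16,0],[0,0,0,19,0],[0,0,0,21,0],[0,0,0,21,0]],
  ],
)

```text
clock: 23.85
eef_pos: [556.0, 211.1, 200.1]
eef_rot: [-3.141, 0.0, 1.283]
wrist_force: [-0.7, -0.2, -2.6]
finger_gap: 7.4
```

Not touching yet; lower slowly until the load transfers.

Emit:
send_rows(
  series=[
    [[0,0,0,1,0],[0,0,0,1.5,0],[0,0,0,2,0],[0,0,0,2,0]],
  ],
)

```text
clock: 24.25
eef_pos: [556.1, 211.2, 198.5]
eef_rot: [3.142, -0.0, 1.283]
wrist_force: [-0.0, -0.6, -3.3]
finger_gap: 7.3
```

Emit:
send_rows(
  series=[
    [[0,0,0,0.7,0],[0,0,0,1.4,0],[0,0,0,1.4,0]],
  ],
)

```text
clock: 24.55
eef_pos: [556.3, 211.1, 197.5]
eef_rot: [3.141, -0.0, 1.283]
wrist_force: [-0.2, -1.2, 1.7]
finger_gap: 7.2
```

Emit:
send_rows(
  series=[
    [[0,0,0,-0.5,0],[0,0,0,-0.5,0],[0,0,0,-0.5,0],[0,0,0,-0.5,0],[0,0,0,-0.5,0]],
  ],
  newtons=6,
)

```text
clock: 25.05
eef_pos: [556.2, 211.2, 197.6]
eef_rot: [3.141, -0.0, 1.283]
wrist_force: [2.9, -0.1, 0.6]
finger_gap: 8.6
```

Emit:
send_rows(
  series=[
    [[0.1,0,0,0,0],[0.12,0,0,0,0],[0.15,0,0,0,0],[0.2,0,0,0,0],[0.25,0,0,0,0],[0.3,0,0,0,0],[0.35,0,0,0,0],[0.35,0,0,0,0],[0.35,0,0,0,0],[0.35,0,0,0,0]],
  ],
  newtons=3,
)

```text
clock: 26.05
eef_pos: [556.1, 211.1, 197.5]
eef_rot: [3.142, 0.0, 1.283]
wrist_force: [0.4, -0.5, 0.2]
finger_gap: 32.9
```

Run:
```python
from h import *
np.set_printoptions(precision=1,suppress=True)
go(556,211,300,73.5)
for n in ('wrist','scene','top'):
    c=cam(n);save(c,'r_'+n+'.png')
    for t in ('flux','basket','basket_handle'): print(n,t,[(round(d['conf'],2),np.round(d['rect']).tolist()) for d in manip.find_in(t,c)[:3]])
    if n=='wrist':
        P=[[562,234.3,208.5]];th=np.radians(73.5)
        print(proj(c,[[562+54*np.cos(th),234.3+54*np.sin(th),208.5]]),proj(c,[[562,234.3,208.5]]))
        im=c['img'].astype(int)
        for cc in (200,):pass
        for r in (130,150,170,210):  # blue extent in row
            b=np.nonzero(im[r,:,2]-im[r,:,0]>30)[0];print(r,b.min() if len(b) else None,b.max() if len(b) else None)
```

```text
shift [  -0.2   -0.1 -102.5] roll -0.0 yaw0 73.5 t 26.05 pos [556.1 211.1 197.5] F [ 0.4 -0.5  0.2] gap 32.9
wrist flux [(0.78, [267.0, 155.0, 33.0, 37.0]), (0.54, [198.0, 116.0, 220.0, 98.0])]
wrist basket [(0.61, [176.0, 86.0, 139.0, 202.0]), (0.22, [207.0, 317.0, 35.0, 32.0])]
wrist basket_handle [(0.82, [179.0, 86.0, 139.0, 199.0])]
[[256.5 105.6]] [[256.4 204.3]]
130 181 312
150 182 312
170 184 311
210 187 309
scene flux [(0.47, [319.0, 181.0, 9.0, 9.0])]
scene basket [(0.83, [290.0, 156.0, 60.0, 56.0])]
scene basket_handle [(0.78, [292.0, 158.0, 59.0, 54.0])]
top flux []
top basket [(0.44, [164.0, 183.0, 65.0, 21.0])]
top basket_handle [(0.63, [166.0, 182.0, 63.0, 22.0])]
```

Emit:
send_rows(
  series=[
    [[0.35,0,0,-8,0],[0.35,0,0,-20,0],[0.35,0,0,-40,0],[0.35,0,0,-70,0],[0.35,0,0,-100,0],[0.35,0,0,-100,0],[0.35,0,0,-100,0]],
  ],
)

```text
clock: 27.35
eef_pos: [556.2, 211.2, 298.5]
eef_rot: [3.14, -0.001, 1.283]
wrist_force: [-0.3, -0.3, -0.9]
finger_gap: 32.9
```

Emit:
send_rows(
  series=[
    [[0.35,-30,0,0,0],[0.35,-60,0,0,0],[0.35,-90,0,0,0],[0.35,-120,0,0,0],[0.35,-120,0,0,0],[0.35,-120,0,0,0],[0.35,-120,0,0,0],[0.35,-120,0,0,0],[0.35,-120,0,0,0],[0.35,-120,0,0,0]],
  ],
)

```text
clock: 28.35
eef_pos: [522.0, 96.5, 297.4]
eef_rot: [-3.141, 0.0, 1.283]
wrist_force: [0.1, 0.4, -0.1]
finger_gap: 32.7
```

Run:
```python
from h import *
np.set_printoptions(precision=1,suppress=True)
prev=None
for k in range(6):
    c=cam('scene');im=c['img'].astype(int);b=(im[...,2]-im[...,0]>30);b[:110]=0;b[240:]=0;b[:,:250]=0;b[:,380:]=0
    v,u=np.nonzero(b);print(len(u),u.mean(),v.mean(),u.min(),u.max(),v.min(),v.max())
for t in ('flux','basket'): print(t,[(round(d['conf'],2),np.round(d['rect']).tolist()) for d in manip.find_in(t,c)[:3]])
# expected outline if upright at the seat
th=np.radians(73.5);X=np.array([np.cos(th),np.sin(th),0]);Y=np.array([-np.sin(th),np.cos(th),0]);o=np.array([562,234.3,108.5])
q=np.array([proj(c,o+sx*65*X+sy*48*Y+np.array([0,0,z]))[0] for sx in(-1,1) for sy in(-1,1) for z in(0,45)]);print('expect',q.min(0),q.max(0))
q=proj(c,o-24*Y+[0,0,53])[0];print('jar top',q)
t=cam('top')
for n in('tin','tray'): print(n,[np.round(d['rect']).tolist() for d in manip.find_in(n,t)])
cv2.imwrite('pics/s10.png',cv2.resize(c['img'][130:250,250:400],(750,600),interpolation=cv2.INTER_CUBIC)[:,:,::-1])
print(manip.read_state()['clock'])
```

```text
1533 320.8812785388128 187.9262883235486 291 351 165 210
1530 320.8176470588235 187.94183006535948 291 350 165 210
1533 320.9086757990868 187.92824527071102 291 351 165 210
1537 320.91867273910213 187.96096291476903 291 351 165 211
1539 320.9525666016894 187.9272254710851 291 351 165 211
1540 320.93766233766235 187.93571428571428 291 351 165 211
flux [(0.63, [313.0, 181.0, 14.0, 14.0])]
basket [(0.76, [289.0, 153.0, 62.0, 59.0])]
expect [288.5 165.6] [351.2 213.5]
jar top [318.6 183.9]
tin [[290.0, 194.0, 18.0, 23.0]]
tray []
28.9
```

Emit:
send_rows(
  series=[
    [[0.35,0,0,0,0],[0.35,0,0,0,0],[0.35,0,0,0,0],[0.35,0,0,0,0],[0.35,0,0,0,0],[0.35,0,0,0,0],[0.35,0,0,0,0],[0.35,0,0,0,0],[0.35,0,0,0,0],[0.35,0,0,0,0]],
  ],
)

```text
clock: 29.9
eef_pos: [522.0, 96.1, 297.6]
eef_rot: [3.142, -0.0, 1.283]
wrist_force: [0.1, 0.2, -0.1]
finger_gap: 33.0
```

Run:
```python
from h import *
c=cam('scene');im=c['img'].astype(int);b=(im[...,2]-im[...,0]>30);b[:110]=0;b[240:]=0;b[:,:250]=0;b[:,380:]=0
v,u=np.nonzero(b);print(len(u),u.mean(),v.mean())
for n in('flux','tin','tray'): print(n,[np.round(d['rect']).tolist() for d in manip.find_in(n,c)])
print(manip.sign_off())
```

```text
1541 320.95068137573 187.91823491239455
flux [[315.0, 181.0, 14.0, 15.0]]
tin [[218.0, 204.0, 19.0, 24.0]]
tray [[234.0, 182.0, 22.0, 21.0]]
the job is handed in; nothing more can be done
None
```

I stood the basket up and let go of it. I then put the jar inside, beside the bar, and hung the loaded basket on the middle dark stand's yellow hook. I handed it in at about 30 s of the 72 s allowed.

**Last checks:**
- **Hanging:** In the scene camera the basket stayed still for over a second, its centroid moving less than 0.1 px. Its outline matches a level basket at the hook seat to within about 3 px.
- **Jar:** The network still finds it in the basket, within about 5 px of where it should be.
- **Bystanders:** In the scene camera, the sponge tin and the parts tray are within about 2 px of where they started. One top-camera check did not find the tray.
- **Robot:** The gripper is clear, with wrist force near zero.

**What disagreed:**
- **Basket position after letting go:** It stood about 53 mm from where I had commanded it. It probably slipped or rocked when I cut the grip to 4 N. Later pictures showed it upright, and I measured it again before putting the jar in.
- **Final picture:** I had used all 12 picture views, so the hung basket was checked only by numbers, not by eye.

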